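# Shut and lock the slanted soap jar

### The arm

A 6-joint arm with a two-finger parallel gripper is mounted at the origin on the work surface. World frame = base frame: x ahead of the robot, y to its left, z up, the work surface at z = 0. Lengths are in m, angles in rad, forces in N, time in s.
With the tool pointing down it reaches from about 0.325 to 0.85 m from the base axis. Payload 4.4 kg.
Tool frame: the origin (TCP) lies on the centre line of the jaws, within the pads' length; the fingertips stand 19 mm ahead of it and the grasp point (between the pads) is the TCP; z points along the fingers, y is the line along which they close (so a half turn about z gives the same grasp; the last joint's range is limited). The gripper opens to 94 mm and grips with 3 to 60 N. Pads are 16 mm wide; open, the fingers measure 119 mm over their backs; the gripper's body (75 mm by 177 mm) begins 78 mm behind the grasp point.
Start: joints at [1.173, 0.207, 1.542, -0, 1.393, -0.15], TCP at [0.14, 0.558, 0.224] pointing down, gripper open.
Joint ranges: [-2.73, 2.73], [-0.86, 2.22], [0.23, 2.46], [-1.11, 4.25], [0.08, 2.63], [-2.82, 2.82]. Speed limits (rad/s): [2.79, 2.79, 3.14, 3.14, 3.14, 3.14].

### API

Orientations are given as a unit quaternion [x, y, z, w].
In Python, from bench import get_state, eyes, job gives the robot as it stands.
- The arm moves only by the tool carry_out, never from a script. Its argument "targets" is a list of rows, each an object of numbers: "dx", "dy", "dz": the shift along the tool's x, y, z in units of 25 mm (1.0 is 25 mm); "rx", "ry", "rz": the turn, a rotation vector about the tool's x, y, z in rad. In form: [{"dx": .., "dy": .., "dz": .., "rx": .., "ry": .., "rz": ..}, ...]. A call has exactly 10 rows; each row shifts and turns the commanded pose from where the row before left it, along the tool's axes as they then stand; what a row does not reach is not made up. A row lasts 1/8 s, in which the tool goes at most 62.5 mm and 10.7 degrees, less where a joint would pass 70% of its speed; a pose out of reach is approached as far as the arm can. A call is refused whole if a number of a shift passes 1 or a number of a turn 0.188, either way. A call with a gripper value outside its range is refused whole. "fingers" is the opening, from 0 (shut) to 1 (fully open), set as the call begins (left out, the last holds). The fingers move at their own pace and stop on an object; "squeeze" is the grip in N (left out, the last holds). Time passes only in rows, so rows that do not move let the fingers close, or fill a call up. It gives the time, the measured TCP pose, the force, the opening and the grip force at its end, in the units of the state.
- get_state(): the state, without advancing time (a new reading comes with each control period).
- eyes.capture(name): name is "side" or "top"; returns the picture (480x640x3 uint8, blue, green, red); there is no depth.
- eyes.camera_params(name): a dict with "intrinsics" (3x3 intrinsics, pixels), "D" ([k1, k2, p1, p2, k3] as OpenCV has them; the pictures are not rectified), "R" (3x3) and "t" (3): a world point X has camera coordinates R X + t. Camera axes: x right, y down, z forward; pixel columns grow to the right and rows downward; lengths in m; the calibration is good to about 2 mm. A picture is of the moment at which its call begins. camera_params takes no time and is no camera call.
- job.sign_off(): hands the job in; it is judged then, once.
The state is a dict: "time_s": time; "q": joint angles; "joint_vel": joint speeds; "joint_torque": joint torques, N m; "eef_pos": TCP position; "eef_rot": TCP orientation; "contact_force": force on the tool from outside, world axes, zero at the start; "moment": the same for the moment, N m; "gripper_width": opening from 0.0 (shut) to 1.0 (fully open); "finger_force": force on a finger pad.
Only numpy, scipy, OpenCV 4.12 (cv2) and the standard library are available. Lean on these libraries where they do the work, as an engineer would, in place of code of your own. Each camera call takes 0.05 s, during which the arm holds its last target. There are 200 camera calls.

### The job

The slanted green glass soap jar has been refilled. Swing its hinged lid shut and, pressing it down against the springy rubber lip, turn the blue lock collar clockwise (looking down on the lid) until it stops with its yellow pointer at the red mark, so that the lid stays fully down by itself when you let go. The fingers cannot go all the way round past the hinge, so let go and take a new hold on the way; leave the other things on the ledge where they are.

Things in the scene. Friction and masses are not known exactly. Their poses are not given: they have to be found in the camera images.
- jar: white cradle, 130 x 100 mm, fixed to the ledge, that holds the green glass jar leaning 0.52 rad (30 deg) from vertical towards its own -x (sideways, to the right seen from the robot). Origin: centre of the cradle's underside, z up. The jar's body has radius 40 mm and ends 31 mm below point mouth along the leaning axis; above that a narrow neck of radius 22 mm.
- mouth (a point): fixed point on the jar's axis where the collar's centre comes when the lid is shut. z: along the leaning axis, out of the jar; x: towards the lid's hinge (the jar's high side); y: sideways, parallel to the hinge pin. The jar neck's rim is 3 mm above it along z, the rubber lip 16 mm.
- lid_hinge (a point): fixed point on the lid's hinge pin, 42 mm from point mouth along mouth's x; axes as mouth. The hinge bracket reaches 38 to 46 mm from the jar's axis, 14 mm to either side (y) and up to 15 mm above the pin along z: fingers must stay clear of it.
- collar_centre (a point): centre of the ribbed blue lock collar (ring 62 mm outer diameter, 20 mm high, 10 mm to either side along z). Fixed to the lid: swings with it, does not turn with the collar. z: turning axis, out of the lid; x: to the hinge. Equals point mouth when shut. White lid disc inside: top 13 mm above this point; over it a steel arm 12 mm wide runs to the hinge, top 17 mm above.
- lid (a joint): lid angle, rad: 0 shut, grows as it opens, at most 1.75; stays where left. Below about 0.15 the rubber lip pushes it up with up to 7 N unless the collar's lugs hold it; locked, it stays below 0.05. The lugs pass only while the collar is below 0.3, get hold only with the lid pressed fully down, and hold from 0.6 on.
- collar (a joint): angle of the lock collar, rad: 0 = yellow pointer at the green (open) mark, grows clockwise seen from outside the lid; 2.1 = pointer at the red (locked) mark, where it stops. It turns about -z of point collar_centre.
- soap_dish: white soap dish with drain slots, 85 x 120 x 22 mm, standing still; leave alone. Origin: centre of underside.
- soap: orange soap bar 50 x 80 x 22 mm in the dish; leave alone. Origin: centre of underside.
- brush_cup: green toothbrush cup, diameter 70, height 95 mm, a toothbrush standing up to 165 mm; leave alone. Origin: centre of underside.
- glass_jar: glass jar with steel twist cap, diameter 70, height 85 mm; leave alone. Origin: centre of underside.
- rinse_bottle: amber mouth-rinse bottle, diameter 64, height 170 mm; leave alone. Origin: centre of underside.
- nail_clipper: steel nail clipper 60 x 13 x 12 mm lying flat near the jar; leave alone. Origin: centre of underside.
- comb: blue comb 125 x 29 x 6 mm lying in front of the jar, long along its y; leave alone. Origin: centre of underside.
There are look-alikes about, which are no part of the job. Leave any purple look-alike of the jar alone.

How it is judged:
On the way:
1. the lid is pressed fully down with the collar still unlocked (value of joint lid below 0.06 rad and value of joint collar below 1.2 rad), for 0.1 s.
At the end, for the whole second after the job is handed in: The collar is within 0.12 rad (7 deg) of its locked mark at 2.1 rad, the lid is fully down by itself (below 0.06 rad) and every other thing is within 25 mm of where it was (value of joint collar above 1.98 rad and value of joint lid below 0.06 rad and distance of each of soap_dish, soap, brush_cup, glass_jar, rinse_bottle, nail_clipper, comb from where it was at the start of the episode below 0.025 m); the robot touches nothing.
It fails at once if another thing on the ledge is moved more than 25 mm (distance of any of soap_dish, soap, brush_cup, glass_jar, rinse_bottle, nail_clipper, comb from where it was at the start of the episode above 0.025 m).
It also fails if it takes over 54 s, if anything falls off the work surface, if the arm or the gripper's body presses on something with over 40 N, if the wrist force passes 120 N, or if a joint passes its speed limit or range.

## Working session

There is one attempt and no reset: what is moved stays moved. The work goes in short steps, Python scripts to look and compute and a tool call to move; the robot and the scene stay as the last step left them, time stands still between calls to the robot, and variables do not carry over. Pictures are saved under pics/ and viewed, at most 10 in all, crops included, and the job is handed in when it is done.

Besides the shell and the picture viewer there is one more tool, called after "Call:" by a JSON object that holds its "fn" and its "kwargs", one argument or row to a line. carry_out: Moves the arm, as the interface text tells. Its arguments: {"type":"object","properties":{"targets":{"type":"array","items":{"type":"object","properties":{"dx":{"type":"number"},"dy":{"type":"number"},"dz":{"type":"number"},"rx":{"type":"number"},"ry":{"type":"number"},"rz":{"type":"number"}}}},"fingers":{"type":"number"},"squeeze":{"type":"number"}},"required":["targets"]}

```bash
ls; mkdir -p pics
python3 - <<'E'
from bench import get_state, eyes
import cv2
s=get_state();print({k:s[k] for k in s})
for n in("side","top"):
    cv2.imwrite(f"pics/{n}0.png",eyes.capture(n));print(n,eyes.camera_params(n))
E
```

```text
pics
{'time_s': 0.0, 'q': array([ 1.17352159e+00,  2.07399903e-01,  1.54294146e+00, -5.05059565e-06,
        1.39349484e+00, -1.50497159e-01]), 'joint_vel': array([ 2.29027092e-03,  1.26219558e-04, -1.08973741e-04,  1.74374879e-03,
        6.17855975e-04,  2.34213311e-05]), 'joint_torque': array([ 8.04767615e-05, -3.70851052e+01, -2.81427813e+01,  6.98837126e-02,
        3.58877191e-02, -1.62721458e-04]), 'eef_pos': array([0.14017418, 0.55686709, 0.22330811]), 'eef_rot': array([ 1.23075411e-01,  9.92396687e-01, -1.08063414e-03, -3.01018687e-04]), 'contact_force': array([-0.37438897,  0.91361807,  0.04410843]), 'moment': array([-0.02688732,  0.01529744, -0.00656363]), 'finger_force': 0.0, 'gripper_width': 0.9978868695383875}
side {'intrinsics': array([[555.98712847,   0.        , 321.93025687],
       [  0.        , 555.98712847, 236.99056655],
       [  0.        ,   0.        ,   1.        ]]), 'D': array([-0.09685098,  0.        ,  0.        ,  0.        ,  0.        ]), 'R': array([[-0.98156918, -0.1910521 , -0.00458656],
       [-0.09195295,  0.49319408, -0.86504581],
       [ 0.16753089, -0.84868056, -0.50167191]]), 't': array([0.57515986, 0.180046  , 1.07618616])}
top {'intrinsics': array([[595.13178367,   0.        , 323.6923584 ],
       [  0.        , 595.13178367, 246.50947073],
       [  0.        ,   0.        ,   1.        ]]), 'D': array([-0.18865145,  0.        ,  0.        ,  0.        ,  0.        ]), 'R': array([[ 2.40788626e-02, -9.99708232e-01,  1.91288096e-03],
       [-9.94565925e-01, -2.41487781e-02, -1.01269234e-01],
       [ 1.01285880e-01,  5.35961738e-04, -9.94857218e-01]]), 't': array([-0.01407422,  0.59720597,  1.53664923])}
```

View pics/side0.png

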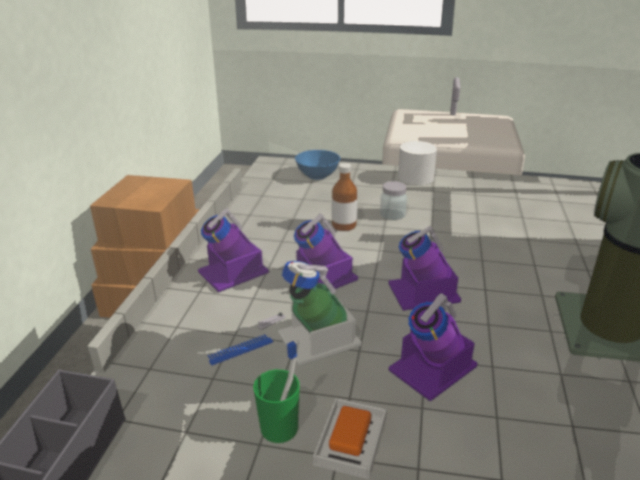

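View pics/top0.png

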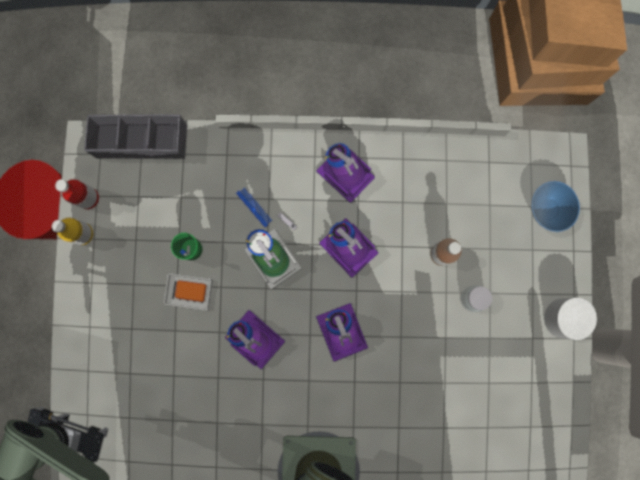

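Green jar in its white cradle: side (315,310), top (268,255). Purple look-alikes: side (230,250), (325,255), (425,270), (435,345). Only the first has green glass and a white cradle, so I'll enlarge that one in both views.

Run:
```python
import cv2
a=cv2.imread("pics/side0.png")[240:380,240:380];b=cv2.imread("pics/top0.png")[215:305,225:315]
cv2.imwrite("pics/cs.png",cv2.resize(a,(588,588),interpolation=cv2.INTER_CUBIC))
cv2.imwrite("pics/ct.png",cv2.resize(b,(585,585),interpolation=cv2.INTER_CUBIC))
```

```text
(no output)
```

View pics/cs.png

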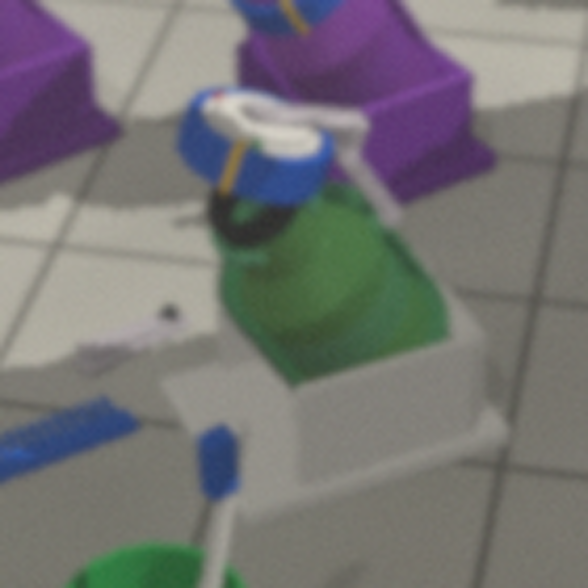

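View pics/ct.png

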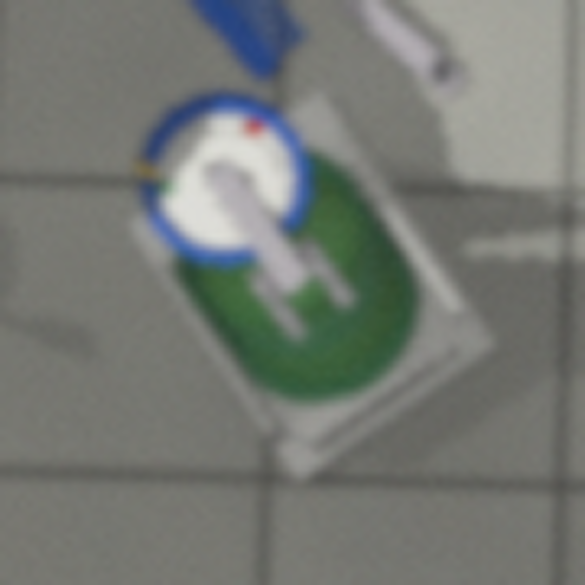

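Both crops confirm it: green glass, white cradle and the blue collar, with the lid part open. The yellow pointer is beside the green mark, at top crop (145,172), which is full (247,241). The jar leans towards world +x/+y. Next I'll average a few frames and fit the collar's outline.

```bash
cat > geo.py <<'E'
import numpy as np, cv2
from scipy.spatial.transform import Rotation as Rot
from bench import get_state, eyes
P={n:eyes.camera_params(n) for n in("side","top")}
def proj(n,X):
    p=P[n]; return cv2.projectPoints(np.asarray(X,float).reshape(-1,1,3),cv2.Rodrigues(p["R"])[0],p["t"],p["intrinsics"],p["D"])[0][:,0]
def avg(n,k=6): return np.mean([eyes.capture(n).astype(float) for _ in range(k)],0)
def frame(yaw,tilt):
    """columns x(to hinge),y,z ; z leans by tilt towards -x_jar"""
    return Rot.from_euler("zy",[yaw,-tilt]).as_matrix()
def blob(img,seed,roi):
    r0,r1,c0,c1=roi; s=4
    a=cv2.resize(img[r0:r1,c0:c1],None,fx=s,fy=s,interpolation=cv2.INTER_LINEAR)
    d=a[...,0]-a[...,2]; m=(d>35).astype(np.uint8)
    l=cv2.connectedComponents(m)[1]; k=l[(seed[1]-r0)*s,(seed[0]-c0)*s]
    ys,xs=np.nonzero(l==k); return np.c_[(xs+.5)/s-.5+c0,(ys+.5)/s-.5+r0],a,(l==k)
E
python3 - <<'E'
from geo import *
from scipy.optimize import least_squares
I={n:avg(n) for n in P}; np.savez("avg0.npz",**I)
bs,_,_=blob(I["side"],(290,281),(250,300,275,330)); bt,_,_=blob(I["top"],(251,232),(222,262,240,280))
for b in(bs,bt): print(len(b),b.min(0),b.max(0))
a=np.linspace(0,2*np.pi,72,endpoint=False)
cyl=np.r_[[(.031*np.cos(t),.031*np.sin(t),z) for t in a for z in(-.01,.01)]]
ds=np.radians(np.arange(-45,226,15)); dt=np.radians(np.arange(0,360,15)) # side: skip upward
D={"side":np.c_[np.cos(ds),np.sin(ds)],"top":np.c_[np.cos(dt),np.sin(dt)]}
B={"side":bs,"top":bt}
def res(p,yaw=None):
    X=cyl@frame(p[3],p[4]).T+p[:3]
    r=[ (proj(n,X)@D[n].T).max(0)-(B[n]@D[n].T).max(0) for n in P]
    return np.r_[r[0],r[1],(p[3]+2.55)/.1]
f=least_squares(res,[.5,.1,.15,-2.55,.1],loss="soft_l1")
print(f.x,np.round(res(f.x),1))
for tl in(-.2,0,.2,.4):
    g=least_squares(lambda p:res(np.r_[p,-2.55,tl]),f.x[:3],loss="soft_l1");print(tl,g.x,g.cost)
# cradle edges on top image: direction at approx z .03
E
```

```text
2328 [282.125 260.875] [293.875 282.625]
22132 [239.625 221.625] [279.375 261.375]
[ 0.60543151  0.14298756  0.16869444 -2.56107235 -0.88199842] [ 19.1  21.1  21.   16.9  11.5   4.7   0.2  -0.5  -0.4  -0.    0.3   0.5
   1.2   2.4   2.8   2.9   2.1   0.2   1.1  -1.7  -7.3 -12.1 -15.6 -17.6
 -17.5 -14.8 -19.9 -22.5 -22.7 -20.9 -17.4 -12.  -14.3 -15.5 -15.2 -13.3
  -9.7  -4.   -6.8  -7.8  -7.6  -6.4  -4.5  -0.1]
-0.2 [0.60599479 0.14208345 0.16465705] 404.28479719687175
0 [0.60767858 0.14282406 0.16553163] 413.8184159484878
0.2 [0.60911884 0.14401998 0.16680371] 415.20504883745093
0.4 [0.60959182 0.14512805 0.16808305] 407.3172285737495
```

```bash
cat > fit.py <<'E'
from geo import *
from scipy.optimize import least_squares
def blue(img,roi,thr=30):
    r0,r1,c0,c1=roi; s=4
    a=cv2.resize(img[r0:r1,c0:c1],None,fx=s,fy=s,interpolation=cv2.INTER_LINEAR)
    m=((a[...,0]-a[...,2])>thr)
    n,l,st,_=cv2.connectedComponentsWithStats(m.astype(np.uint8))
    m=np.isin(l,[i for i in range(1,n) if st[i,4]>40])
    ys,xs=np.nonzero(m); return np.c_[(xs+.5)/s-.5+c0,(ys+.5)/s-.5+r0]
a=np.linspace(0,2*np.pi,72,endpoint=False)
cyl=np.r_[[(.031*np.cos(t),.031*np.sin(t),z) for t in a for z in(-.01,.01)]]
ds=np.radians(np.arange(-30,211,15)); dt=np.radians(np.arange(0,360,15))
D={"side":np.c_[np.cos(ds),np.sin(ds)],"top":np.c_[np.cos(dt),np.sin(dt)]}
def resid(p,B,yaw0,sy):
    X=cyl@frame(p[3],p[4]).T+p[:3]
    r=[(proj(n,X)@D[n].T).max(0)-(B[n]@D[n].T).max(0) for n in P]
    return np.r_[r[0],r[1],(p[3]-yaw0)/sy]
E
python3 - <<'E'
from fit import *
I=np.load("avg0.npz")
B={"side":blue(I["side"],(258,295,276,325)),"top":blue(I["top"],(228,262,240,278))}
for b in B.values(): print(len(b),b.min(0),b.max(0))
f=least_squares(resid,[.5,.1,.15,-2.55,.1],args=(B,-2.55,.05),loss="soft_l1")
print(f.x,f.cost,np.round(f.fun,1))
for tl in(-.4,-.2,0,.2,.4):
    g=least_squares(lambda p:resid(np.r_[p,-2.55,tl],B,-2.55,.05),f.x[:3],loss="soft_l1");print(tl,g.x,g.cost)
# overlay
p=f.x;R=frame(p[3],p[4]);F2=frame(p[3],.5236);H=p[:3]+R@[.042,0,0];M=H-F2@[.042,0,0]
print("hinge",H,"mouth",M,"theta",.5236-p[4])
out=[]
for n,(x0,y0,w) in {"side":(260,240,100),"top":(225,215,90)}.items():
    s=6;im=cv2.resize(I[n][y0:y0+w,x0:x0+w].astype(np.uint8),None,fx=s,fy=s,interpolation=cv2.INTER_CUBIC)[:540,:400] if n=="top" else cv2.resize(I[n][y0:y0+w,x0:x0+w].astype(np.uint8),None,fx=s,fy=s,interpolation=cv2.INTER_CUBIC)[:540,:400]
    def dr(X,c):
        for q in proj(n,X): cv2.circle(im,tuple(int(v) for v in (q+.5-[x0,y0])*s),2,c,-1)
    dr(cyl@R.T+p[:3],(0,255,255)); dr(np.array([[t,0,.017] for t in np.linspace(0,.042,8)])@R.T+p[:3],(0,0,255))
    dr(np.array([[0,t,0] for t in np.linspace(-.014,.014,7)])@F2.T+H,(255,0,255))
    dr(np.array([[.04*np.cos(t),.04*np.sin(t),-.031] for t in a])@F2.T+M,(0,255,0))
    out.append(im)
cv2.imwrite("pics/ov.png",np.hstack(out))
E
```

```text
6775 [281.875 260.125] [319.375 288.625]
3321 [246.375 228.625] [273.125 256.125]
[ 0.59116628  0.15588864  0.16291704 -2.54615611  0.37152376] 6.392187719722391 [ 1.6  1.1  0.7 -0.  -0.7 -0.6 -0.3  0.1  0.7  0.9  1.   0.  -0.5 -1.
 -0.6 -0.5 -0.4 -0.6 -0.9 -0.8 -0.1 -0.  -0.4 -0.7 -1.  -0.9 -0.4 -0.4
  0.   0.3 -0.  -0.5 -0.2  0.1  0.1  0.1  0.2  0.2  0.3  0.3 -0.6  0.1]
-0.4 [0.59077451 0.15604029 0.16098231] 27.57411341198021
-0.2 [0.59083692 0.15599479 0.16092708] 19.64046763145046
0 [0.59091161 0.1557328  0.16151705] 14.448501045315709
0.2 [0.59102725 0.15575166 0.16233814] 9.163357040518806
0.4 [0.59118725 0.15589318 0.16297271] 6.4952398738943895
hinge [0.55876663 0.13233209 0.15029358] mouth [0.58888    0.15588864 0.1676796 ] theta 0.15207623527621572
```

View pics/ov.png

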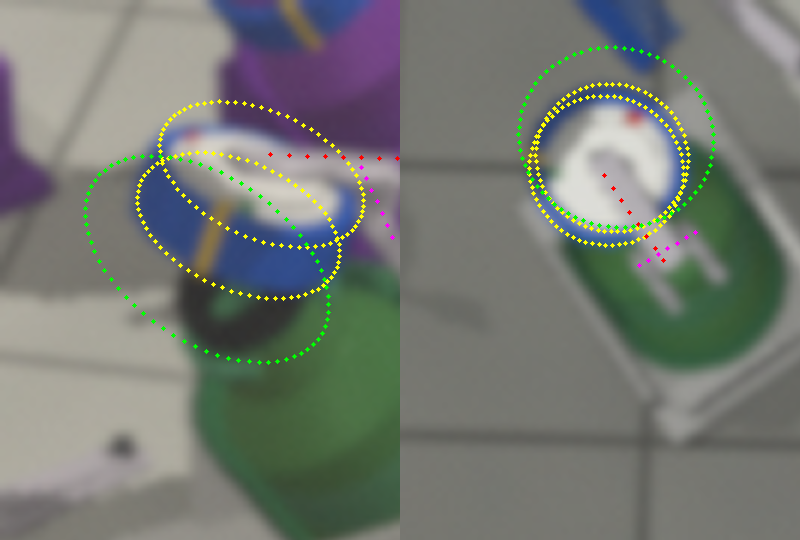

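The overlay is tilted the wrong way. `from_euler` with lower case means extrinsic rotations, and I needed intrinsic "ZY". I'll fix that and refit.

```bash
sed -i 's/"zy"/"ZY"/' geo.py
cat > run.py <<'E'
from fit import *
import sys
def go(I,B,out,yaw0=-2.55,sy=.05):
    f=least_squares(resid,[.58,.15,.16,-2.55,.1],args=(B,yaw0,sy),loss="soft_l1")
    print(f.x,f.cost,np.round(f.fun,1))
    p=f.x;R=frame(p[3],p[4]);F2=frame(p[3],.5236);H=p[:3]+R@[.042,0,0];M=H-F2@[.042,0,0]
    print("hinge",H,"mouth",M,"theta",.5236-p[4])
    o=[]
    for n,(x0,y0) in {"side":(270,248),"top":(230,220)}.items():
        s=7;im=cv2.resize(I[n][y0:y0+80,x0:x0+56].astype(np.uint8),None,fx=s,fy=s,interpolation=cv2.INTER_CUBIC)
        def dr(X,c):
            for q in proj(n,X): cv2.circle(im,tuple(int(v) for v in (q+.5-[x0,y0])*s),2,c,-1)
        dr(cyl@R.T+p[:3],(0,255,255)); dr(np.array([[t,0,.017] for t in np.linspace(0,.042,8)])@R.T+p[:3],(0,0,255))
        dr(np.array([[0,t,0] for t in np.linspace(-.014,.014,7)])@F2.T+H,(255,0,255))
        dr(np.array([[.04*np.cos(t),.04*np.sin(t),-.031] for t in a])@F2.T+M,(0,255,0))
        o.append(im)
    cv2.imwrite(out,np.hstack(o)); return p
E
python3 - <<'E'
from run import *
I=np.load("avg0.npz")
B={"side":blue(I["side"],(258,295,276,325)),"top":blue(I["top"],(228,262,240,278))}
p=go(I,B,"pics/ov2.png")
for tl in(-.4,-.2,0,.2,.4):
    g=least_squares(lambda q:resid(np.r_[q,-2.55,tl],B,-2.55,.05),p[:3],loss="soft_l1");print(tl,g.x,g.cost)
E
```

```text
[ 0.59167113  0.15617726  0.16002463 -2.54957966 -0.38099308] 4.040141945854852 [ 0.1  0.3  0.5 -0.1 -0.   0.1  0.2  0.2  0.  -0.3  0.1 -0.2 -0.2 -0.5
 -0.3 -0.8 -0.7 -0.5 -0.5 -0.5 -0.  -0.  -0.5 -0.8 -1.1 -1.2 -0.8 -1.
 -0.5  0.1  0.2 -0.   0.1  0.3  0.2  0.1  0.1  0.  -0.  -0.3 -0.8  0. ]
hinge [0.55931779 0.13442045 0.14440725] mouth [0.58950084 0.1547178  0.1234072 ] theta 0.9045930838484129
-0.4 [0.59169909 0.15618441 0.15995671] 4.131103988186829
-0.2 [0.59134222 0.15607472 0.1607926 ] 9.537499242781543
0 [0.59091161 0.1557328  0.16151705] 14.448501045315775
0.2 [0.59077821 0.15573486 0.16252501] 17.61681732533319
0.4 [0.5908229  0.15580675 0.16305442] 20.9915764516427
```

View pics/ov2.png

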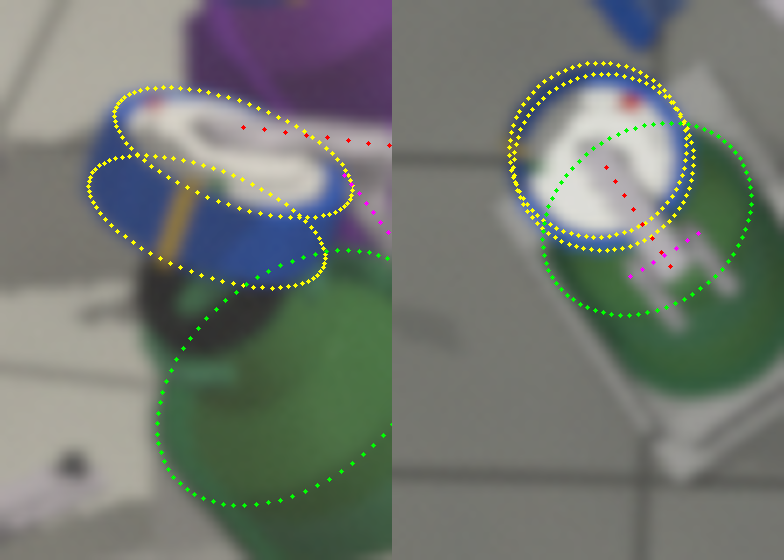

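The fit is now good: sub-pixel residuals on the side view, and the collar is about 0.16 m up with the lid open about 0.9 rad. I'll check the lip against the fitted mouth and work out the approach in tool axes.

```bash
cat > plan.py <<'E'
from geo import *
C=np.array([.5917,.1562,.1600]); YAW=-2.55; TILT=-.38
RC=frame(YAW,TILT)
def pose(c,R,phi_deg,h):   # tool pose gripping collar, tool y at phi in collar frame, TCP h above centre
    f=np.radians(phi_deg); y=R@[np.cos(f),np.sin(f),0]; z=-R[:,2]
    return c+h*R[:,2], np.c_[np.cross(y,z),y,z]
def now():
    s=get_state(); return s["eef_pos"],Rot.from_quat(s["eef_rot"]).as_matrix(),s
def delta(pt,Rt):
    p,R,s=now(); 
    print("t",s["time_s"],"pos",np.round(p,4),"q",np.round(s["q"],2),"F",np.round(s["contact_force"],1),"w",round(float(s["gripper_width"]),3),"ff",round(float(s["finger_force"]),1))
    print("shift in tool axes /25mm",np.round(R.T@(pt-p)/.025,2),"rotvec",np.round(Rot.from_matrix(R.T@Rt).as_rotvec(),3))
E
python3 - <<'E'
from plan import *
F=frame(YAW,.5236);M=C+RC@[.042,0,0]-F@[.042,0,0]
print("M",M,"lip/rim proj side",proj("side",[M+F@[0,0,.016],M+F@[0,0,.003],M]))
p,R=pose(C,RC,120,.06); delta(p,R); _,R0,_=now(); print("R0",R0.round(2))
P_=P["top"]
def atz(u,z):
    n=cv2.undistortPoints(np.array([[u]],float),P_["intrinsics"],P_["D"])[0,0]
    d=P_["R"].T@np.r_[n,1];o=-P_["R"].T@P_["t"];return o+d*(z-o[2])/d[2]
print("cup",atz((186,247),.09),"purple",atz((349,240),.16),atz((254,335),.16),"clip",atz((288,220),.01))
# lip blob
I=np.load("avg0.npz")["side"];g=I.max(2)[275:305,285:318];ys,xs=np.nonzero(g<62);print("dark",len(xs),xs.min()+285,xs.max()+285,ys.min()+275,ys.max()+275)
E
```

```text
M [0.58951623 0.1547328  0.1234213 ] lip/rim proj side [[298.47124526 285.55626478]
 [302.08423143 289.95233615]
 [302.90978464 290.95660065]]
t 0.7 pos [0.1405 0.5576 0.2245] q [ 1.17  0.21  1.54 -0.    1.39 -0.15] F [-0.8 -0.5  0.2] w 0.996 ff 0.0
shift in tool axes /25mm [-20.83 -11.82   0.35] rotvec [-0.429  0.068  1.756]
R0 [[-0.97  0.24  0.  ]
 [ 0.24  0.97  0.  ]
 [-0.    0.   -1.  ]]
cup [0.58148926 0.35231323 0.09      ] purple [ 0.60147042 -0.06049081  0.16      ] [0.36727544 0.16193962 0.16      ] clip [0.6685634  0.09779918 0.01      ]
dark 109 291 309 287 297
```

Call:
{"fn": "carry_out", "kwargs": {
  "targets": [
    {"dx": -1,"dy": -0.58,"dz": -0.4},
    {"dx": -1,"dy": -0.58,"dz": -0.4},
    {"dx": -1,"dy": -0.58,"dz": -0.4},
    {"dx": -1,"dy": -0.58,"dz": -0.4},
    {"dx": -1,"dy": -0.58,"dz": -0.4},
    {"dx": -1,"dy": -0.58,"dz": -0.4},
    {"dx": -1,"dy": -0.58,"dz": -0.4},
    {"dx": -1,"dy": -0.58,"dz": -0.4},
    {"dx": -1,"dy": -0.58,"dz": -0.4},
    {"dx": -1,"dy": -0.58,"dz": -0.4}
  ],
  "fingers": 1
}}

```text
invalid input at $.targets[0]: expected keys dx, dy, dz, rx, ry, rz
```

Call:
{"fn": "carry_out", "kwargs": {
  "targets": [
    {"dx": -1,"dy": -0.6},
    {"dx": -1,"dy": -0.6},
    {"dx": -1,"dy": -0.6},
    {"dx": -1,"dy": -0.6},
    {"dx": -1,"dy": -0.6},
    {"dx": -1,"dy": -0.6},
    {"dx": -1,"dy": -0.6},
    {"dx": -1,"dy": -0.6},
    {"dx": -1,"dy": -0.6},
    {"dx": -1,"dy": -0.6}
  ]
}}

```text
invalid input at $.targets[0]: expected keys dx, dy, dz, rx, ry, rz
```

Call:
{"fn": "carry_out", "kwargs": {
  "targets": [
    {"rx": -0.043,"ry": 0.007,"rz": 0.176},
    {"rx": -0.043,"ry": 0.007,"rz": 0.176},
    {"rx": -0.043,"ry": 0.007,"rz": 0.176},
    {"rx": -0.043,"ry": 0.007,"rz": 0.176},
    {"rx": -0.043,"ry": 0.007,"rz": 0.176},
    {"rx": -0.043,"ry": 0.007,"rz": 0.176},
    {"rx": -0.043,"ry": 0.007,"rz": 0.176},
    {"rx": -0.043,"ry": 0.007,"rz": 0.176},
    {"rx": -0.043,"ry": 0.007,"rz": 0.176},
    {"rx": -0.043,"ry": 0.007,"rz": 0.176}
  ]
}}

```text
invalid input at $.targets[0]: expected keys dx, dy, dz, rx, ry, rz
```

Run:
```python
from plan import *
delta(*pose(C,RC,120,.06));delta(*pose(C,RC,120,.002))
```

```text
t 0.7 pos [0.1405 0.5576 0.2245] q [ 1.17  0.21  1.54 -0.    1.39 -0.15] F [-0.8 -0.5  0.2] w 0.996 ff 0.0
shift in tool axes /25mm [-20.83 -11.82   0.35] rotvec [-0.429  0.068  1.756]
t 0.7 pos [0.1405 0.5576 0.2245] q [ 1.17  0.21  1.54 -0.    1.39 -0.15] F [-0.8 -0.5  0.2] w 0.996 ff 0.0
shift in tool axes /25mm [-21.4  -11.18   2.5 ] rotvec [-0.429  0.068  1.756]
```

All six keys are needed in every row.

Call:
{"fn": "carry_out", "kwargs": {
  "targets": [
    {"dx": -1,"dy": -0.58,"dz": -0.4,"rx": 0,"ry": 0,"rz": 0},
    {"dx": -1,"dy": -0.58,"dz": -0.4,"rx": 0,"ry": 0,"rz": 0},
    {"dx": -1,"dy": -0.58,"dz": -0.4,"rx": 0,"ry": 0,"rz": 0},
    {"dx": -1,"dy": -0.58,"dz": -0.4,"rx": 0,"ry": 0,"rz": 0},
    {"dx": -1,"dy": -0.58,"dz": -0.4,"rx": 0,"ry": 0,"rz": 0},
    {"dx": -1,"dy": -0.58,"dz": -0.4,"rx": 0,"ry": 0,"rz": 0},
    {"dx": -1,"dy": -0.58,"dz": -0.4,"rx": 0,"ry": 0,"rz": 0},
    {"dx": -1,"dy": -0.58,"dz": -0.4,"rx": 0,"ry": 0,"rz": 0},
    {"dx": -1,"dy": -0.58,"dz": -0.4,"rx": 0,"ry": 0,"rz": 0},
    {"dx": -1,"dy": -0.58,"dz": -0.4,"rx": 0,"ry": 0,"rz": 0}
  ],
  "fingers": 1
}}

```text
time_s: 1.95
eef_pos: [0.3481, 0.3552, 0.325]
eef_rot: [0.123, 0.992, 0.0, 0.0]
contact_force: [-0.1, 0.4, -0.4]
gripper_width: 0.999
finger_force: 0.0
```

Call:
{"fn": "carry_out", "kwargs": {
  "targets": [
    {"dx": -1,"dy": -0.6,"dz": 0,"rx": 0,"ry": 0,"rz": 0},
    {"dx": -1,"dy": -0.6,"dz": 0,"rx": 0,"ry": 0,"rz": 0},
    {"dx": -1,"dy": -0.6,"dz": 0,"rx": 0,"ry": 0,"rz": 0},
    {"dx": -1,"dy": -0.6,"dz": 0,"rx": 0,"ry": 0,"rz": 0},
    {"dx": -1,"dy": -0.6,"dz": 0,"rx": 0,"ry": 0,"rz": 0},
    {"dx": -1,"dy": -0.6,"dz": 0,"rx": 0,"ry": 0,"rz": 0},
    {"dx": -1,"dy": -0.6,"dz": 0,"rx": 0,"ry": 0,"rz": 0},
    {"dx": -1,"dy": -0.6,"dz": 0,"rx": 0,"ry": 0,"rz": 0},
    {"dx": -1,"dy": -0.6,"dz": 0,"rx": 0,"ry": 0,"rz": 0},
    {"dx": -1,"dy": -0.6,"dz": 0,"rx": 0,"ry": 0,"rz": 0}
  ]
}}

```text
time_s: 3.2
eef_pos: [0.5539, 0.1487, 0.3245]
eef_rot: [0.123, 0.992, 0.0, 0.0]
contact_force: [0.0, 0.3, 0.6]
gripper_width: 0.997
finger_force: 0.0
```

Call:
{"fn": "carry_out", "kwargs": {
  "targets": [
    {"dx": 0,"dy": 0,"dz": 0,"rx": -0.043,"ry": 0.007,"rz": 0.176},
    {"dx": 0,"dy": 0,"dz": 0,"rx": -0.043,"ry": 0.007,"rz": 0.176},
    {"dx": 0,"dy": 0,"dz": 0,"rx": -0.043,"ry": 0.007,"rz": 0.176},
    {"dx": 0,"dy": 0,"dz": 0,"rx": -0.043,"ry": 0.007,"rz": 0.176},
    {"dx": 0,"dy": 0,"dz": 0,"rx": -0.043,"ry": 0.007,"rz": 0.176},
    {"dx": 0,"dy": 0,"dz": 0,"rx": -0.043,"ry": 0.007,"rz": 0.176},
    {"dx": 0,"dy": 0,"dz": 0,"rx": -0.043,"ry": 0.007,"rz": 0.176},
    {"dx": 0,"dy": 0,"dz": 0,"rx": -0.043,"ry": 0.007,"rz": 0.176},
    {"dx": 0,"dy": 0,"dz": 0,"rx": -0.043,"ry": 0.007,"rz": 0.176},
    {"dx": 0,"dy": 0,"dz": 0,"rx": -0.043,"ry": 0.007,"rz": 0.176}
  ]
}}

```text
time_s: 4.45
eef_pos: [0.5532, 0.1491, 0.3245]
eef_rot: [0.836, 0.515, 0.189, -0.007]
contact_force: [-0.2, -0.5, 0.3]
gripper_width: 0.999
finger_force: 0.0
```

Run:
```python
from plan import *
delta(*pose(C,RC,120,.06));delta(*pose(C,RC,120,.002))
```

```text
t 4.45 pos [0.5532 0.1491 0.3245] q [-0.01 -0.1   1.7   0.23  1.22  0.41] F [-0.2 -0.5  0.3] w 0.999 ff 0.0
shift in tool axes /25mm [-1.28 -0.    4.24] rotvec [ 0.001 -0.001 -0.011]
t 4.45 pos [0.5532 0.1491 0.3245] q [-0.01 -0.1   1.7   0.23  1.22  0.41] F [-0.2 -0.5  0.3] w 0.999 ff 0.0
shift in tool axes /25mm [-1.28 -0.01  6.56] rotvec [ 0.001 -0.001 -0.011]
```

Call:
{"fn": "carry_out", "kwargs": {
  "targets": [
    {"dx": -0.43,"dy": 0,"dz": 0.8,"rx": 0,"ry": 0,"rz": -0.005},
    {"dx": -0.43,"dy": 0,"dz": 0.8,"rx": 0,"ry": 0,"rz": -0.006},
    {"dx": -0.42,"dy": 0,"dz": 0.8,"rx": 0,"ry": 0,"rz": 0},
    {"dx": 0,"dy": 0,"dz": 0.8,"rx": 0,"ry": 0,"rz": 0},
    {"dx": 0,"dy": 0,"dz": 0.7,"rx": 0,"ry": 0,"rz": 0},
    {"dx": 0,"dy": 0,"dz": 0.6,"rx": 0,"ry": 0,"rz": 0},
    {"dx": 0,"dy": 0,"dz": 0.6,"rx": 0,"ry": 0,"rz": 0},
    {"dx": 0,"dy": 0,"dz": 0.5,"rx": 0,"ry": 0,"rz": 0},
    {"dx": 0,"dy": 0,"dz": 0.5,"rx": 0,"ry": 0,"rz": 0},
    {"dx": 0,"dy": 0,"dz": 0.46,"rx": 0,"ry": 0,"rz": 0}
  ]
}}

```text
time_s: 5.7
eef_pos: [0.5917, 0.156, 0.1612]
eef_rot: [0.831, 0.522, 0.189, -0.006]
contact_force: [0.4, 0.7, 0.4]
gripper_width: 0.999
finger_force: 0.0
```

Run:
```python
from run import *
from plan import delta,pose,C,RC
delta(*pose(C,RC,120,.002))
o=[]
for n,(x0,y0) in {"side":(260,230),"top":(215,205)}.items():
    o.append(cv2.resize(avg(n,3)[y0:y0+90,x0:x0+66].astype(np.uint8),None,fx=6,fy=6,interpolation=cv2.INTER_CUBIC))
cv2.imwrite("pics/grip.png",np.hstack(o))
```

```text
t 5.7 pos [0.5917 0.156  0.1612] q [0.01 0.14 1.81 0.27 0.89 0.32] F [0.4 0.7 0.4] w 0.999 ff 0.0
shift in tool axes /25mm [-0.01 -0.01 -0.03] rotvec [-0.    -0.001  0.006]
```

View pics/grip.png

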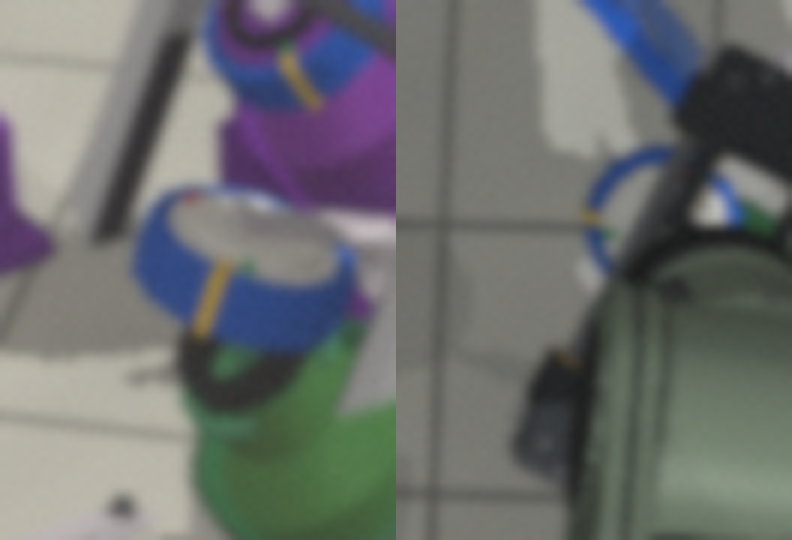

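The open fingers straddle the collar: left finger tip at side crop (95,240), right finger at (370,370), collar centre about (245,270). Now I'll close gently.

Call:
{"fn": "carry_out", "kwargs": {
  "targets": [
    {"dx": 0,"dy": 0,"dz": 0,"rx": 0,"ry": 0,"rz": 0},
    {"dx": 0,"dy": 0,"dz": 0,"rx": 0,"ry": 0,"rz": 0},
    {"dx": 0,"dy": 0,"dz": 0,"rx": 0,"ry": 0,"rz": 0},
    {"dx": 0,"dy": 0,"dz": 0,"rx": 0,"ry": 0,"rz": 0},
    {"dx": 0,"dy": 0,"dz": 0,"rx": 0,"ry": 0,"rz": 0},
    {"dx": 0,"dy": 0,"dz": 0,"rx": 0,"ry": 0,"rz": 0},
    {"dx": 0,"dy": 0,"dz": 0,"rx": 0,"ry": 0,"rz": 0},
    {"dx": 0,"dy": 0,"dz": 0,"rx": 0,"ry": 0,"rz": 0},
    {"dx": 0,"dy": 0,"dz": 0,"rx": 0,"ry": 0,"rz": 0},
    {"dx": 0,"dy": 0,"dz": 0,"rx": 0,"ry": 0,"rz": 0}
  ],
  "fingers": 0.4,
  "squeeze": 25
}}

```text
time_s: 7.25
eef_pos: [0.5913, 0.1559, 0.1618]
eef_rot: [0.832, 0.522, 0.189, -0.006]
contact_force: [-2.3, 0.8, 1.3]
gripper_width: 0.654
finger_force: 25.0
```

Run:
```python
from plan import *
delta(*pose(C,RC,120,.002))
p,R,s=now(); H=C+RC@[.042,0,0]; ax=RC[:,1]
# closing = rotate about hinge axis so tilt grows -> sense
F=frame(YAW,TILT+.09); dR=F@RC.T; rv=R.T@Rot.from_matrix(dR).as_rotvec()
p2=H+dR@(p-H); print("per .09 rad: shift/25mm",R.T@(p2-p)/.025,"rv",rv)
```

```text
t 7.25 pos [0.5913 0.1559 0.1618] q [0.01 0.14 1.81 0.27 0.89 0.32] F [-2.3  0.8  1.3] w 0.654 ff 25.0
shift in tool axes /25mm [-0.01 -0.01 -0.  ] rotvec [-0.    -0.001  0.006]
per .09 rad: shift/25mm [-1.16099591e-04  8.18146150e-05  1.52027808e-01] rv [ 4.54884478e-02 -7.76581951e-02  7.65305089e-05]
```

The grip is centred: width 0.654 is 61.5 mm, with almost no side force. Now I'll swing the lid on its hinge arc, stopping just before the lip.

Call:
{"fn": "carry_out", "kwargs": {
  "targets": [
    {"dx": 0,"dy": 0,"dz": 0.152,"rx": 0.0455,"ry": -0.0777,"rz": 0},
    {"dx": 0,"dy": 0,"dz": 0.152,"rx": 0.0455,"ry": -0.0777,"rz": 0},
    {"dx": 0,"dy": 0,"dz": 0.152,"rx": 0.0455,"ry": -0.0777,"rz": 0},
    {"dx": 0,"dy": 0,"dz": 0.152,"rx": 0.0455,"ry": -0.0777,"rz": 0},
    {"dx": 0,"dy": 0,"dz": 0.152,"rx": 0.0455,"ry": -0.0777,"rz": 0},
    {"dx": 0,"dy": 0,"dz": 0.152,"rx": 0.0455,"ry": -0.0777,"rz": 0},
    {"dx": 0,"dy": 0,"dz": 0.152,"rx": 0.0455,"ry": -0.0777,"rz": 0},
    {"dx": 0,"dy": 0,"dz": 0.152,"rx": 0.0455,"ry": -0.0777,"rz": 0},
    {"dx": 0,"dy": 0,"dz": 0,"rx": 0,"ry": 0,"rz": 0},
    {"dx": 0,"dy": 0,"dz": 0,"rx": 0,"ry": 0,"rz": 0}
  ],
  "squeeze": 40
}}

```text
time_s: 8.5
eef_pos: [0.5916, 0.1562, 0.1314]
eef_rot: [0.834, 0.524, -0.171, 0.005]
contact_force: [-3.4, -2.0, 0.4]
gripper_width: 0.655
finger_force: 40.0
```

```bash
cat >> plan.py <<'E'
def rep():
    p,R,s=now(); z=-R[:,2]; xj=np.array([np.cos(YAW),np.sin(YAW),0])
    tilt=np.arctan2(-z@xj,z[2]); c=p-.002*z
    H=C+RC@[.042,0,0];F=frame(YAW,tilt); y=F.T@R[:,1]
    print("q",np.round(s["q"],2),"tilt",round(tilt,3),"theta",round(.5236-tilt,3),"phi",np.degrees(np.arctan2(y[1],y[0])).round(1),"c-pred(lid frame mm)",np.round(F.T@(c-(H-F@[.042,0,0]))*1e3,1),"Ftool",np.round(R.T@s["contact_force"],1),"Mtool",np.round(R.T@s["moment"],2),"w",round(float(s["gripper_width"]),3),"ff",s["finger_force"].round(1))
E
python3 -c "
from plan import *
rep()"
```

```text
Traceback (most recent call last):
  File "plan.py", line 17, in rep
    print("q",np.round(s["q"],2),"tilt",round(tilt,3),"theta",round(.5236-tilt,3),"phi",np.degrees(np.arctan2(y[1],y[0])).round(1),"c-pred(lid frame mm)",np.round(F.T@(c-(H-F@[.042,0,0]))*1e3,1),"Ftool",np.round(R.T@s["contact_force"],1),"Mtool",np.round(R.T@s["moment"],2),"w",round(float(s["gripper_width"]),3),"ff",s["finger_force"].round(1))
                                                                                                                                                                                                                                                                                                                              ^^^^^^^^^^^^^^^^^^^^^^^
AttributeError: 'float' object has no attribute 'round'
```

Call:
{"fn": "carry_out", "kwargs": {
  "targets": [
    {"dx": 0,"dy": 0,"dz": 0.051,"rx": 0.0152,"ry": -0.0259,"rz": 0},
    {"dx": 0,"dy": 0,"dz": 0.051,"rx": 0.0152,"ry": -0.0259,"rz": 0},
    {"dx": 0,"dy": 0,"dz": 0.051,"rx": 0.0152,"ry": -0.0259,"rz": 0},
    {"dx": 0,"dy": 0,"dz": 0.051,"rx": 0.0152,"ry": -0.0259,"rz": 0},
    {"dx": 0,"dy": 0,"dz": 0.051,"rx": 0.0152,"ry": -0.0259,"rz": 0},
    {"dx": 0,"dy": 0,"dz": 0,"rx": 0,"ry": 0,"rz": 0},
    {"dx": 0,"dy": 0,"dz": 0,"rx": 0,"ry": 0,"rz": 0},
    {"dx": 0,"dy": 0,"dz": 0,"rx": 0,"ry": 0,"rz": 0},
    {"dx": 0,"dy": 0,"dz": 0,"rx": 0,"ry": 0,"rz": 0},
    {"dx": 0,"dy": 0,"dz": 0,"rx": 0,"ry": 0,"rz": 0}
  ]
}}

```text
time_s: 9.75
eef_pos: [0.59, 0.1549, 0.127]
eef_rot: [0.821, 0.516, -0.244, 0.007]
contact_force: [-5.5, -1.2, 3.7]
gripper_width: 0.653
finger_force: 40.0
```

```bash
sed -i 's/s\["finger_force"\].round(1)/s["finger_force"]/' plan.py; python3 -c "
from plan import *
rep()"
```

```text
q [ 0.21  0.7   1.13 -0.18  1.77  0.66] tilt 0.493 theta 0.03 phi 120.4 c-pred(lid frame mm) [1.2 0.1 0.1] Ftool [-4.4 -5.  -0.8] Mtool [ 0.31 -0.9   0.06] w 0.653 ff 40.00073776580393
```

Call:
{"fn": "carry_out", "kwargs": {
  "targets": [
    {"dx": 0,"dy": 0,"dz": 0.051,"rx": 0.0152,"ry": -0.0259,"rz": 0},
    {"dx": 0,"dy": 0,"dz": 0.051,"rx": 0.0152,"ry": -0.0259,"rz": 0},
    {"dx": 0,"dy": 0,"dz": 0,"rx": 0,"ry": 0,"rz": 0},
    {"dx": 0,"dy": 0,"dz": 0,"rx": 0,"ry": 0,"rz": 0},
    {"dx": 0,"dy": 0,"dz": 0,"rx": 0,"ry": 0,"rz": 0},
    {"dx": 0,"dy": 0,"dz": 0,"rx": 0,"ry": 0,"rz": 0},
    {"dx": 0,"dy": 0,"dz": 0,"rx": 0,"ry": 0,"rz": 0},
    {"dx": 0,"dy": 0,"dz": 0,"rx": 0,"ry": 0,"rz": 0},
    {"dx": 0,"dy": 0,"dz": 0,"rx": 0,"ry": 0,"rz": 0},
    {"dx": 0,"dy": 0,"dz": 0,"rx": 0,"ry": 0,"rz": 0}
  ]
}}

```text
time_s: 11.0
eef_pos: [0.5898, 0.1548, 0.1262]
eef_rot: [0.815, 0.512, -0.272, 0.009]
contact_force: [-5.7, -1.0, 7.6]
gripper_width: 0.65
finger_force: 40.0
```

```bash
python3 -c "
from plan import *
rep()"
```

```text
q [ 0.22  0.74  1.09 -0.2   1.83  0.67] tilt 0.551 theta -0.028 phi 120.4 c-pred(lid frame mm) [1.3 0.1 1.6] Ftool [-6.1 -6.3 -3.8] Mtool [ 0.33 -0.87 -0.08] w 0.65 ff 40.00121187418699
```

Call:
{"fn": "carry_out", "kwargs": {
  "targets": [
    {"dx": 0,"dy": 0,"dz": 0.06,"rx": -0.005,"ry": 0.009,"rz": 0},
    {"dx": 0,"dy": 0,"dz": 0.06,"rx": -0.005,"ry": 0.009,"rz": 0},
    {"dx": 0,"dy": 0,"dz": 0,"rx": 0,"ry": 0,"rz": 0},
    {"dx": 0,"dy": 0,"dz": 0,"rx": 0,"ry": 0,"rz": 0},
    {"dx": 0,"dy": 0,"dz": 0,"rx": 0,"ry": 0,"rz": 0},
    {"dx": 0,"dy": 0,"dz": 0,"rx": 0,"ry": 0,"rz": 0},
    {"dx": 0,"dy": 0,"dz": 0,"rx": 0,"ry": 0,"rz": 0},
    {"dx": 0,"dy": 0,"dz": 0,"rx": 0,"ry": 0,"rz": 0},
    {"dx": 0,"dy": 0,"dz": 0,"rx": 0,"ry": 0,"rz": 0},
    {"dx": 0,"dy": 0,"dz": 0,"rx": 0,"ry": 0,"rz": 0}
  ]
}}

```text
time_s: 12.25
eef_pos: [0.5897, 0.1548, 0.126]
eef_rot: [0.818, 0.513, -0.26, 0.008]
contact_force: [-3.9, 2.2, 13.8]
gripper_width: 0.653
finger_force: 40.0
```

```bash
python3 -c "
from plan import *
rep()
a=avg('side',4);np.save('s1.npy',a)
cv2.imwrite('pics/shut.png',cv2.resize(a[245:325,260:350].astype(np.uint8),None,fx=7,fy=7,interpolation=cv2.INTER_CUBIC))"
```

```text
q [ 0.21  0.72  1.11 -0.19  1.8   0.67] tilt 0.527 theta -0.003 phi 120.3 c-pred(lid frame mm) [1.1 0.1 0.4] Ftool [ -5.5  -7.8 -10.9] Mtool [ 0.77 -0.94 -0.07] w 0.653 ff 40.00230976380408
```

View pics/shut.png

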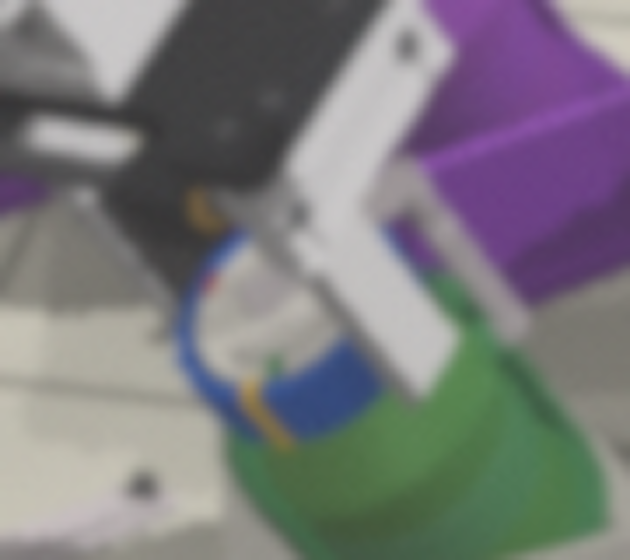

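The lid is down: the seat matches the predicted mouth within 1 mm, with 11 N of press. The pointer is at crop (262,400), by the green mark at (275,365). First clockwise stroke:

Call:
{"fn": "carry_out", "kwargs": {
  "targets": [
    {"dx": 0,"dy": 0,"dz": 0.02,"rx": 0,"ry": 0,"rz": 0.11},
    {"dx": 0,"dy": 0,"dz": 0.02,"rx": 0,"ry": 0,"rz": 0.11},
    {"dx": 0,"dy": 0,"dz": 0,"rx": 0,"ry": 0,"rz": 0.11},
    {"dx": 0,"dy": 0,"dz": 0,"rx": 0,"ry": 0,"rz": 0.11},
    {"dx": 0,"dy": 0,"dz": 0,"rx": 0,"ry": 0,"rz": 0.11},
    {"dx": 0,"dy": 0,"dz": 0,"rx": 0,"ry": 0,"rz": 0.11},
    {"dx": 0,"dy": 0,"dz": 0,"rx": 0,"ry": 0,"rz": 0.11},
    {"dx": 0,"dy": 0,"dz": 0,"rx": 0,"ry": 0,"rz": 0.11},
    {"dx": 0,"dy": 0,"dz": 0,"rx": 0,"ry": 0,"rz": 0.11},
    {"dx": 0,"dy": 0,"dz": 0,"rx": 0,"ry": 0,"rz": 0.11}
  ],
  "squeeze": 45
}}

```text
time_s: 13.7
eef_pos: [0.5895, 0.1551, 0.1261]
eef_rot: [0.966, 0.009, -0.217, 0.143]
contact_force: [-1.9, 5.2, 16.8]
gripper_width: 0.649
finger_force: 45.0
```

```bash
python3 -c "
from plan import *
rep()
a=avg('side',4)
cv2.imwrite('pics/t1.png',cv2.resize(a[245:325,260:350].astype(np.uint8),None,fx=7,fy=7,interpolation=cv2.INTER_CUBIC))"
```

```text
q [ 0.21  0.72  1.11 -0.19  1.8   1.77] tilt 0.526 theta -0.002 phi 57.1 c-pred(lid frame mm) [ 1.2 -0.3  0.5] Ftool [ -9.   -0.5 -15.2] Mtool [-0.57 -1.77 -0.08] w 0.649 ff 45.00394460745156
```

View pics/t1.png

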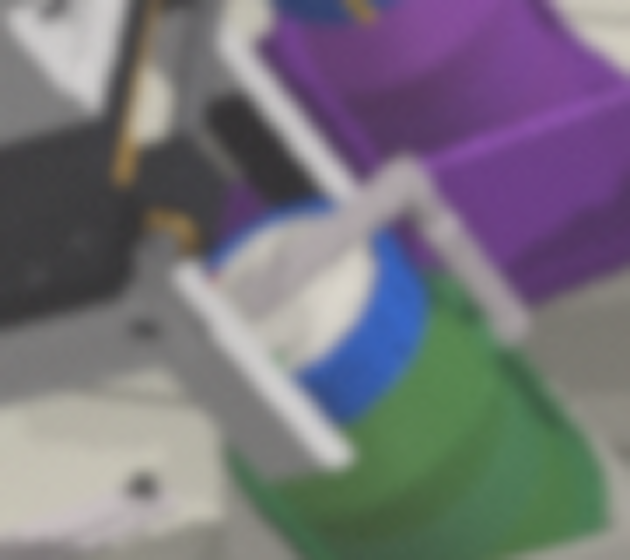

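The pointer has moved with the collar and is now hidden by the near finger, and the lid arm lies flat on the shut lid. The stroke was 1.1 rad, so the lugs should be holding. I'll let go and turn back for a new hold.

Call:
{"fn": "carry_out", "kwargs": {
  "targets": [
    {"dx": 0,"dy": 0,"dz": 0,"rx": 0,"ry": 0,"rz": 0},
    {"dx": 0,"dy": 0,"dz": 0,"rx": 0,"ry": 0,"rz": 0},
    {"dx": 0,"dy": 0,"dz": 0,"rx": 0,"ry": 0,"rz": 0},
    {"dx": 0,"dy": 0,"dz": 0,"rx": 0,"ry": 0,"rz": 0},
    {"dx": 0,"dy": 0,"dz": -0.1,"rx": 0,"ry": 0,"rz": 0},
    {"dx": 0,"dy": 0,"dz": 0,"rx": 0,"ry": 0,"rz": 0},
    {"dx": 0,"dy": 0,"dz": 0,"rx": 0,"ry": 0,"rz": 0},
    {"dx": 0,"dy": 0,"dz": 0,"rx": 0,"ry": 0,"rz": 0},
    {"dx": 0,"dy": 0,"dz": 0,"rx": 0,"ry": 0,"rz": 0},
    {"dx": 0,"dy": 0,"dz": 0,"rx": 0,"ry": 0,"rz": 0}
  ],
  "fingers": 1
}}

```text
time_s: 15.15
eef_pos: [0.5892, 0.1544, 0.1228]
eef_rot: [0.965, 0.01, -0.219, 0.143]
contact_force: [-0.3, 0.1, -0.2]
gripper_width: 1.0
finger_force: 0.0
```

```bash
cat > ptr.py <<'E'
from plan import *
# yellow pointer on the collar: angle read in the lid frame at shut pose (side view)
F=frame(YAW,.5236);M=C+RC@[.042,0,0]-F@[.042,0,0]
def ptr(a=None):
    a=avg("side",4) if a is None else a
    A=np.radians(np.arange(-180,180,3)); best=[]
    for f in A:
        u=proj("side",[M+F@[.0312*np.cos(f),.0312*np.sin(f),h] for h in np.linspace(-.008,.008,7)])
        v=[cv2.getRectSubPix(a.astype(np.float32),(1,1),tuple(map(float,q)))[0,0] for q in u]; v=np.mean(v,0)
        best.append((min(v[1],v[2])-v[0],v))
    for k in np.argsort([-b[0] for b in best])[:6]: print("ang",np.degrees(A[k]).round(),"yel",best[k][0].round(),best[k][1].round())
E
python3 - <<'E'
from ptr import *
rep(); print("earlier (shut, collar 0)");ptr(np.load("s1.npy")); print("now");ptr()
E
```

```text
q [ 0.21  0.73  1.11 -0.19  1.8   1.77] tilt 0.529 theta -0.006 phi 57.4 c-pred(lid frame mm) [ 0.1  0.1 -2.5] Ftool [-0.2 -0.2  0.3] Mtool [ 0.07  0.04 -0.  ] w 1.0 ff 0.0
earlier (shut, collar 0)
ang -132.0 yel 32.0 [ 75. 107. 118.]
ang -135.0 yel 29.0 [ 77. 105. 115.]
ang -129.0 yel 22.0 [ 81. 103. 111.]
ang -138.0 yel 15.0 [ 84.  99. 103.]
ang -126.0 yel 2.0 [93. 95. 95.]
ang -57.0 yel 1.0 [190. 191. 193.]
now
ang 114.0 yel 5.0 [144. 149. 152.]
ang 117.0 yel 5.0 [139. 144. 146.]
ang 111.0 yel 5.0 [148. 153. 156.]
ang 120.0 yel 4.0 [133. 137. 139.]
ang 123.0 yel 4.0 [126. 130. 132.]
ang 126.0 yel 4.0 [122. 126. 127.]
```

Call:
{"fn": "carry_out", "kwargs": {
  "targets": [
    {"dx": 0,"dy": 0,"dz": -0.1,"rx": 0,"ry": 0,"rz": -0.16},
    {"dx": 0,"dy": 0,"dz": 0,"rx": 0,"ry": 0,"rz": -0.16},
    {"dx": 0,"dy": 0,"dz": 0,"rx": 0,"ry": 0,"rz": -0.16},
    {"dx": 0,"dy": 0,"dz": 0,"rx": 0,"ry": 0,"rz": -0.16},
    {"dx": 0,"dy": 0,"dz": 0,"rx": 0,"ry": 0,"rz": -0.16},
    {"dx": 0,"dy": 0,"dz": 0,"rx": 0,"ry": 0,"rz": -0.16},
    {"dx": 0,"dy": 0,"dz": 0,"rx": 0,"ry": 0,"rz": -0.16},
    {"dx": 0,"dy": 0,"dz": 0,"rx": 0,"ry": 0,"rz": 0},
    {"dx": 0,"dy": 0,"dz": 0,"rx": 0,"ry": 0,"rz": 0},
    {"dx": 0,"dy": 0,"dz": 0,"rx": 0,"ry": 0,"rz": 0}
  ]
}}

```text
time_s: 16.6
eef_pos: [0.5903, 0.1551, 0.125]
eef_rot: [0.812, 0.521, -0.262, 0.005]
contact_force: [-0.7, -0.1, 0.2]
gripper_width: 0.998
finger_force: 0.0
```

Run:
```python
from ptr import *
rep(); ptr()
```

```text
q [ 0.21  0.73  1.1  -0.19  1.81  0.65] tilt 0.529 theta -0.006 phi 121.5 c-pred(lid frame mm) [0.1 0.1 0. ] Ftool [-0.4 -0.6  0.2] Mtool [-0.01  0.08 -0.02] w 0.998 ff 0.0
ang 114.0 yel 5.0 [154. 159. 168.]
ang 117.0 yel 5.0 [155. 160. 168.]
ang 120.0 yel 4.0 [157. 161. 166.]
ang 123.0 yel 4.0 [158. 162. 164.]
ang 111.0 yel 4.0 [154. 158. 167.]
ang 126.0 yel 3.0 [159. 162. 163.]
```

Call:
{"fn": "carry_out", "kwargs": {
  "targets": [
    {"dx": 0,"dy": 0,"dz": 0,"rx": 0,"ry": 0,"rz": 0},
    {"dx": 0,"dy": 0,"dz": 0,"rx": 0,"ry": 0,"rz": 0},
    {"dx": 0,"dy": 0,"dz": 0,"rx": 0,"ry": 0,"rz": 0},
    {"dx": 0,"dy": 0,"dz": 0,"rx": 0,"ry": 0,"rz": 0},
    {"dx": 0,"dy": 0,"dz": 0,"rx": 0,"ry": 0,"rz": 0},
    {"dx": 0,"dy": 0,"dz": 0,"rx": 0,"ry": 0,"rz": 0},
    {"dx": 0,"dy": 0,"dz": 0,"rx": 0,"ry": 0,"rz": 0},
    {"dx": 0,"dy": 0,"dz": 0,"rx": 0,"ry": 0,"rz": 0},
    {"dx": 0,"dy": 0,"dz": 0,"rx": 0,"ry": 0,"rz": 0},
    {"dx": 0,"dy": 0,"dz": 0,"rx": 0,"ry": 0,"rz": 0}
  ],
  "fingers": 0.4,
  "squeeze": 40
}}

```text
time_s: 18.05
eef_pos: [0.5895, 0.1556, 0.1252]
eef_rot: [0.812, 0.522, -0.262, 0.004]
contact_force: [-5.0, 2.3, 2.3]
gripper_width: 0.655
finger_force: 40.0
```

Call:
{"fn": "carry_out", "kwargs": {
  "targets": [
    {"dx": 0,"dy": 0,"dz": 0.03,"rx": 0,"ry": 0,"rz": 0.11},
    {"dx": 0,"dy": 0,"dz": 0.03,"rx": 0,"ry": 0,"rz": 0.11},
    {"dx": 0,"dy": 0,"dz": 0,"rx": 0,"ry": 0,"rz": 0.11},
    {"dx": 0,"dy": 0,"dz": 0,"rx": 0,"ry": 0,"rz": 0.11},
    {"dx": 0,"dy": 0,"dz": 0,"rx": 0,"ry": 0,"rz": 0.11},
    {"dx": 0,"dy": 0,"dz": 0,"rx": 0,"ry": 0,"rz": 0.11},
    {"dx": 0,"dy": 0,"dz": 0,"rx": 0,"ry": 0,"rz": 0.11},
    {"dx": 0,"dy": 0,"dz": 0,"rx": 0,"ry": 0,"rz": 0.11},
    {"dx": 0,"dy": 0,"dz": 0,"rx": 0,"ry": 0,"rz": 0.06},
    {"dx": 0,"dy": 0,"dz": 0,"rx": 0,"ry": 0,"rz": 0.0}
  ],
  "squeeze": 45
}}

```text
time_s: 19.3
eef_pos: [0.5912, 0.1546, 0.1243]
eef_rot: [0.961, 0.098, -0.229, 0.123]
contact_force: [2.4, 0.5, 3.4]
gripper_width: 0.646
finger_force: 45.0
```

Run:
```python
from ptr import *
rep()
```

```text
q [ 0.21  0.73  1.1  -0.19  1.8   1.58] tilt 0.526 theta -0.002 phi 67.8 c-pred(lid frame mm) [-0.7  1.  -0.5] Ftool [ 0.6  0.8 -4.1] Mtool [ 0.01  0.09 -0.98] w 0.646 ff 45.00139966607094
```

The resisting torque has risen to about 1 N m, so the stop is near. A little more turn to seat it firmly.

Call:
{"fn": "carry_out", "kwargs": {
  "targets": [
    {"dx": 0,"dy": 0,"dz": 0,"rx": 0,"ry": 0,"rz": 0.04},
    {"dx": 0,"dy": 0,"dz": 0,"rx": 0,"ry": 0,"rz": 0.04},
    {"dx": 0,"dy": 0,"dz": 0,"rx": 0,"ry": 0,"rz": 0.04},
    {"dx": 0,"dy": 0,"dz": 0,"rx": 0,"ry": 0,"rz": 0},
    {"dx": 0,"dy": 0,"dz": 0,"rx": 0,"ry": 0,"rz": 0},
    {"dx": 0,"dy": 0,"dz": 0,"rx": 0,"ry": 0,"rz": 0},
    {"dx": 0,"dy": 0,"dz": 0,"rx": 0,"ry": 0,"rz": 0},
    {"dx": 0,"dy": 0,"dz": 0,"rx": 0,"ry": 0,"rz": 0},
    {"dx": 0,"dy": 0,"dz": 0,"rx": 0,"ry": 0,"rz": 0},
    {"dx": 0,"dy": 0,"dz": 0,"rx": 0,"ry": 0,"rz": 0}
  ]
}}

```text
time_s: 20.55
eef_pos: [0.5935, 0.1544, 0.1234]
eef_rot: [0.965, 0.041, -0.218, 0.136]
contact_force: [7.5, -0.8, -1.4]
gripper_width: 0.636
finger_force: 44.7
```

Run:
```python
from ptr import *
rep()
```

```text
q [ 0.21  0.73  1.1  -0.19  1.8   1.7 ] tilt 0.521 theta 0.003 phi 60.9 c-pred(lid frame mm) [-2.7  2.5 -0.6] Ftool [ 7.4  1.5 -1.7] Mtool [-0.03  1.32 -1.2 ] w 0.636 ff 44.71741606582711
```

Call:
{"fn": "carry_out", "kwargs": {
  "targets": [
    {"dx": 0,"dy": 0,"dz": 0,"rx": 0,"ry": 0,"rz": 0},
    {"dx": 0,"dy": 0,"dz": 0,"rx": 0,"ry": 0,"rz": 0},
    {"dx": 0,"dy": 0,"dz": 0,"rx": 0,"ry": 0,"rz": 0},
    {"dx": 0,"dy": 0,"dz": 0,"rx": 0,"ry": 0,"rz": 0},
    {"dx": 0,"dy": 0,"dz": 0,"rx": 0,"ry": 0,"rz": 0},
    {"dx": 0,"dy": 0,"dz": -0.3,"rx": 0,"ry": 0,"rz": 0},
    {"dx": 0,"dy": 0,"dz": -0.6,"rx": 0,"ry": 0,"rz": 0},
    {"dx": 0,"dy": 0,"dz": -0.8,"rx": 0,"ry": 0,"rz": 0},
    {"dx": 0,"dy": 0,"dz": -1,"rx": 0,"ry": 0,"rz": 0},
    {"dx": 0,"dy": 0,"dz": -1,"rx": 0,"ry": 0,"rz": 0}
  ],
  "fingers": 1
}}

```text
time_s: 21.8
eef_pos: [0.6294, 0.1812, 0.2055]
eef_rot: [0.965, 0.039, -0.222, 0.136]
contact_force: [0.3, 0.4, 0.8]
gripper_width: 1.001
finger_force: 0.0
```

Run:
```python
from ptr import *
p,R,s=now(); print(s["time_s"],p,R.round(2))
print("dir to robot & up in tool:",(R.T@np.array([-.2,-.05,.12])/.025).round(2))
```

```text
21.8 [0.62935647 0.18120264 0.20546097] [[ 0.9   0.14 -0.42]
 [ 0.02 -0.96 -0.28]
 [-0.44  0.25 -0.86]]
dir to robot & up in tool: [-9.33  2.   -0.24]
```

Call:
{"fn": "carry_out", "kwargs": {
  "targets": [
    {"dx": -0.3,"dy": 0,"dz": -1,"rx": 0,"ry": 0,"rz": 0},
    {"dx": -0.5,"dy": -0.4,"dz": -1,"rx": 0,"ry": 0,"rz": 0},
    {"dx": -0.57,"dy": -0.8,"dz": -0.6,"rx": 0,"ry": 0,"rz": 0},
    {"dx": -0.57,"dy": -0.9,"dz": -0.6,"rx": 0,"ry": 0,"rz": 0},
    {"dx": -0.57,"dy": -0.9,"dz": -0.6,"rx": 0,"ry": 0,"rz": 0},
    {"dx": -0.57,"dy": -0.9,"dz": -0.5,"rx": 0,"ry": 0,"rz": 0},
    {"dx": -0.57,"dy": -0.9,"dz": -0.5,"rx": 0,"ry": 0,"rz": 0},
    {"dx": -0.57,"dy": -0.9,"dz": -0.5,"rx": 0,"ry": 0,"rz": 0},
    {"dx": -0.57,"dy": -0.9,"dz": -0.5,"rx": 0,"ry": 0,"rz": 0},
    {"dx": -0.57,"dy": -0.9,"dz": -0.5,"rx": 0,"ry": 0,"rz": 0}
  ]
}}

```text
time_s: 23.05
eef_pos: [0.5476, 0.4044, 0.353]
eef_rot: [0.964, 0.04, -0.223, 0.137]
contact_force: [0.2, -0.3, -0.5]
gripper_width: 0.999
finger_force: 0.0
```

Run:
```python
from geo import *
t=avg("top",6);s=avg("side",6);np.savez("end.npz",top=t,side=s)
A=cv2.resize(t[215:285,225:290].astype(np.uint8),None,fx=6,fy=6,interpolation=cv2.INTER_CUBIC)
B=cv2.resize(s[250:320,265:330].astype(np.uint8),None,fx=6,fy=6,interpolation=cv2.INTER_CUBIC)
small=cv2.resize(t.astype(np.uint8)[100:380,40:],None,fx=.3,fy=.3)
cv2.imwrite("pics/end.png",np.hstack([A,B]));print(get_state()["eef_pos"])
```

```text
[0.548989   0.40205375 0.35238017]
```

View pics/end.png

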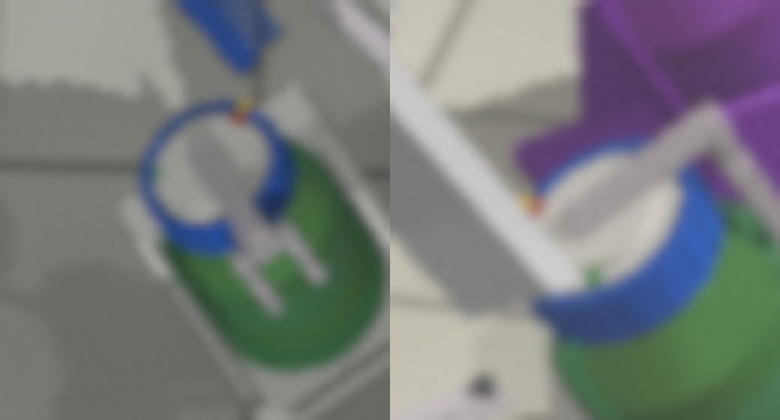

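The last picture shows the lid shut with the yellow pointer at top crop (244,106), right beside the red mark at (240,117); the side view agrees at (525,200). The comb and clipper haven't moved, the gripper is clear, and the stop was felt in the torque, so I'm handing it in.

```bash
python3 -c "
from bench import job
print(job.sign_off())"
```

```text
the job is handed in; nothing more can be done
None
```

The lid is shut and stays down by itself, the collar is turned to its stop with the yellow pointer at the red mark, nothing else was seen to move, and the job is handed in (arm clear at about 23 s of the 54 s allowed; the sign-off returned no verdict).

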